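Close a twin-screw plate press squarely

ROBOT

A 7-joint arm with a two-finger parallel gripper is mounted at the origin on a cart in front of the work surface, level with it; the furniture and walls round the work are solid. World frame = base frame: x ahead of the robot, y to its left, z up, the work surface at z = 0. Lengths are in m, angles in rad, forces in N, time in s.
With the tool pointing down it reaches from about 0.425 to 1.025 m from the base axis. Payload 9.4 kg.
Tool frame: the origin (TCP) lies at the very end of the fingers, on their centre line; the grasp point (between the pads) lies 19 mm behind it (ctrl.tcp_to_grasp is the distance from the TCP to the grasp point, in m); z points along the fingers, y is the direction in which the jaws open and shut (so a half turn about z gives the same grasp; the last joint's range is limited). The gripper opens to 93 mm and grips with 3 to 60 N. Pads are 15 mm wide; open, the fingers measure 128 mm over their backs; the gripper's body (75 mm by 188 mm) begins 65 mm behind the grasp point.
Start: joints at [1.154, 0.599, -0.003, 1.599, 0.002, 0.943, -0.08], TCP at [0.242, -0.684, 0.219] pointing down, gripper open.
Joint ranges: [-2.57, 2.57], [-0.35, 1.97], [-1.29, 1.29], [0.11, 2.56], [-1.05, 4.19], [0.11, 1.86], [-2.63, 2.63]. Speed limits (rad/s): [2.22, 2.22, 3.01, 3.01, 3.14, 3.14, 3.14].

INTERFACE

Orientations are given as a 3x3 rotation matrix whose columns are the frame's x, y, z axes.
In Python, from station import ctrl, grab_frame, ticket gives the robot as it stands. The module is installed in compiled form; this text tells all that it offers.
- The arm moves only by the shell command python3 -m creep 'ROWS'. ROWS is JSON, a list of rows, each a list of 5 numbers: the shift along the tool's x, y, z in mm, then the turn about the tool's z in degrees, then the finger opening in mm, from 0 to 93. In form: [[tx, ty, tz, yaw, claw], ...]. A call has 1 to 12 rows; each row is the pose to reach, as a shift and turn from the pose commanded when the call began, along the tool's axes at that moment; what a row does not reach only later rows make up. A row lasts 1/8 s, in which the tool goes at most 62.5 mm and 10.7 degrees, less where a joint would pass 70% of its speed; a pose out of reach is approached as far as the arm can. A call with a gripper value outside its range is refused whole. The fingers move at their own pace and stop on an object; the grip force is fixed at half the most. Time passes only in rows, so rows that repeat a pose let the fingers close. It gives the time, the measured TCP pose, the force and the opening at its end, in the units of the state.
- ctrl.state(): the state, without advancing time (a new reading comes with each control period).
- grab_frame(name): name is "side" or "top"; returns a dict with "image" (420x560x3 uint8, red, green, blue), "fovy" (degrees; the focal length in pixels is half the picture's height over the tangent of half this angle, whatever the lens; pixels are square), "cx", "cy" (the principal point, pixels), "extrinsics" (4x4, takes a point from camera to world coordinates). Camera axes: x right, y down, z forward; pixel columns grow to the right and rows downward; lengths in m; the calibration is good to about 2 mm. A picture is of the moment at which its call begins. There is no depth.
- ticket.finish_job(): hands the job in, once; it reports no verdict.
The state is a dict: "time": time; "joints": joint angles; "qd": joint speeds; "tau": joint torques, N m; "tool_pos": TCP position; "eef_rot": TCP orientation; "contact_force": force on the tool from outside, world axes, zero at the start; "moment": the same for the moment, N m; "width": finger opening in m.
Only numpy, scipy, OpenCV 4.12 (cv2) and the standard library are available. Lean on these libraries where they do the work, as an engineer would, in place of code of your own. Each camera call takes 0.05 s, during which the arm holds its last target.

TASK

Slide the lidded well plate along the bed of the small bench press until it is fully home against the stop at the back. Then clamp it: turn the two black knobs clockwise, alternately and in small steps so that the blue beam stays close to level all the way down, until it presses evenly and snugly on the plate - about a tenth of a turn of both knobs past first touch, not overtightened - and let go. Leave the timer and the blue-capped bottle where they are.

Things in the scene. Friction and masses are not known exactly. Their poses are not given: they have to be found in the camera images.
- press: Fixed bench press, grey base 200 x 215 x 16 mm, bed top 20 mm above the worktop, screws upright at x = 0, y = +-82 mm. Origin: on the worktop midway between the screws; x level, away from the press's open front (the way the plate slides in), y left, z up. Base from x = -122 to +78 mm. Guide rails 12 mm high on the bed, inner faces at y = +-45 mm, from x = -66 to +72 mm.
- back_stop (a point): Middle of the upright face of the steel back stop, 64.4 mm behind the press's origin, 25 mm above the worktop; the plate's back edge must bear on it. Axes as the press.
- plate: White 96-well plate with a bluish clear flat lid fixed on it, 127 x 86 x 22 mm, 0.13 to 0.25 kg, loose on the bed between the rails, at first 28 to 52 mm out to the front. Origin: centre of its underside; x along the 127 mm length, as the press's x within about a degree. Fully home its origin is at x = +0.9 mm in the press's frame; within 3 mm counts.
- plate_front (a point): Middle of the plate's upright front edge, 63.5 mm in front of its origin, 11 mm above its underside (31 mm above the worktop): push here along the press's x. A closed gripper pointing down has room here even with the plate home.
- beam: Blue cross beam, 30 (x) x 198 (y) x 24 mm high, with a captive screw at each end. Origin: its underside on the left screw's axis; y along it to the left, z up; tilt is rotation about x. Each knob lowers its own end by 4 mm per rad. At first its ends stand 45 to 49 mm above the bed, unequally. Keep it always within 0.035 rad of level (5.7 mm between the screws, 1.4 rad of knob difference).
- knob_left_grip (a point): Left knob: point on its axis, 58 mm above the beam's underside there. Upright black bar 46 mm long (this point's x axis), 14 mm thick (its y axis), from 23 mm below to 13 mm above this point, on a round collar of 36 mm diameter, its top 22 mm below. Pinch the bar from above across its thickness and turn: clockwise from above lowers the left end of the beam, and the knob with it.
- knob_right_grip (a point): Right knob, the same for the right end of the beam; it leans with the beam. Both stay where they are left. Each has about 0.25 N m of steady friction, to which clamping adds about 0.004 N m for each N that its screw carries: per rad past touch, 0.19 N m if both knobs turn, 0.11 N m on the one knob turned alone.
- bench_timer: White bench timer, 66 x 62 x 18 mm, standing free to the left of the press; bystander. Origin: centre of its underside.
- reagent_c: Small white bottle with a blue cap, 38 x 39 x 68 mm, standing free to the right of the press; bystander. Origin: centre of its underside.
- foot_bar (a point): Middle of the beam's underside. Below hangs a bar with two rubber-faced sprung feet, 60 mm apart in y. Their soles lie 16 to 21.5 mm below this underside, not known closer: first touch on the plate (lid top 42 mm above the worktop) must be felt. Each foot's spring gives 12 N per mm: both knobs 0.35 rad past touch press with 34 N in all, 0.65 rad 62 N, 1 rad 96 N.
There are look-alikes about, which are no part of the job. Several things have the shape of the plate; the one meant has the colours described above.

How it is judged:
By the outcome, as a careful person would: the job done as asked, in the order asked, and still so for the second after the job is handed in, with the robot touching nothing.
It also fails if it takes over 72 s, if anything falls off the work surface, if the arm or the gripper's body presses on something with over 40 N, if the wrist force passes 120 N, or if a joint passes its speed limit or range.

## Working session

There is one attempt and no reset: what is moved stays moved. The work goes in short steps, Python scripts to look and compute and a shell command to move; the robot and the scene stay as the last step left them, time stands still between calls to the robot, and variables do not carry over. Pictures are saved under pics/ and viewed, and the job is handed in when it is done.

```bash
mkdir -p pics
cat > h.py <<'E'
import numpy as np, cv2
from station import ctrl, grab_frame, ticket
def snap(name, tag):
    f=grab_frame(name); cv2.imwrite(f'pics/{tag}.png', f['image'][:,:,::-1]); np.save(f'pics/{tag}.npy', f, allow_pickle=True); return f
def load(tag): return np.load(f'pics/{tag}.npy',allow_pickle=True).item()
def K(f):
    h=f['image'].shape[0]; return h/2/np.tan(np.radians(f['fovy'])/2)
def ray(f,u,v):
    F=K(f); E=np.array(f['extrinsics']); d=np.array([(u-f['cx'])/F,(v-f['cy'])/F,1.]); return E[:3,3], E[:3,:3]@d
def onz(f,u,v,z):
    o,d=ray(f,u,v); return o+d*(z-o[2])/d[2]
def proj(f,p):
    E=np.array(f['extrinsics']); c=E[:3,:3].T@(np.array(p)-E[:3,3]); F=K(f); return np.array([f['cx']+F*c[0]/c[2], f['cy']+F*c[1]/c[2]])
def tri(f1,p1,f2,p2):
    o1,d1=ray(f1,*p1);o2,d2=ray(f2,*p2);d1=d1/np.linalg.norm(d1);d2=d2/np.linalg.norm(d2)
    s=np.linalg.lstsq(np.c_[d1,-d2],o2-o1,rcond=None)[0]; a=o1+d1*s[0];b=o2+d2*s[1]; return (a+b)/2,np.linalg.norm(a-b)
E
python3 - <<'E'
from h import *
np.set_printoptions(precision=4,suppress=True)
a=snap('side','s0');b=snap('top','t0')
for f in (a,b): print(f['fovy'],f['cx'],f['cy'],np.array(f['extrinsics']))
s=ctrl.state()
for k in s: print(k,np.array(s[k]))
print(ctrl.tcp_to_grasp)
E
```

```text
52.47634276395108 276.18663524132666 210.04665889484184 [[-0.472  -0.6989  0.5373 -0.0846]
 [-0.8816  0.3722 -0.2903  0.3548]
 [ 0.0029 -0.6107 -0.7919  1.0016]
 [ 0.      0.      0.      1.    ]]
50.10043789908473 284.5273227419947 216.41885103320845 [[ 0.0109 -0.9935  0.1136  0.3719]
 [-0.9997 -0.0132 -0.0201  0.0523]
 [ 0.0215 -0.1133 -0.9933  1.4363]
 [ 0.      0.      0.      1.    ]]
time 0.1
joints [ 1.1543  0.6    -0.0025  1.6     0.0018  0.9429 -0.0798]
qd [ 0.0017 -0.0004  0.0003 -0.0012 -0.0005 -0.0007  0.0001]
tau [  0.0052 -76.6549   1.5024 -25.2933  -0.0522   0.0136   0.0001]
tool_pos [ 0.2415 -0.6831  0.2179]
eef_rot [[ 0.9428  0.3334 -0.0006]
 [ 0.3334 -0.9428  0.0012]
 [-0.0001 -0.0013 -1.    ]]
contact_force [-0.0626  0.7839 -1.0562]
moment [-0.0259  0.0234  0.0298]
width 0.09277926779108886
0.0188
```

View pics/s0.png

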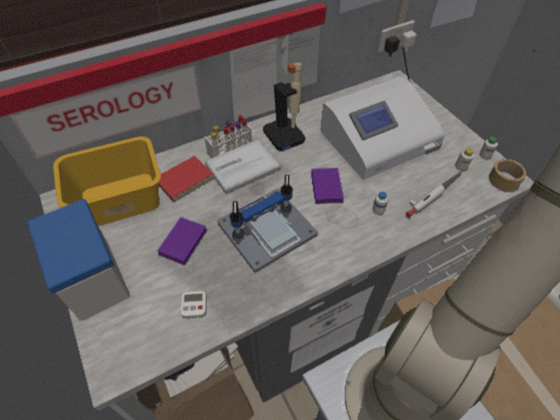

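View pics/t0.png

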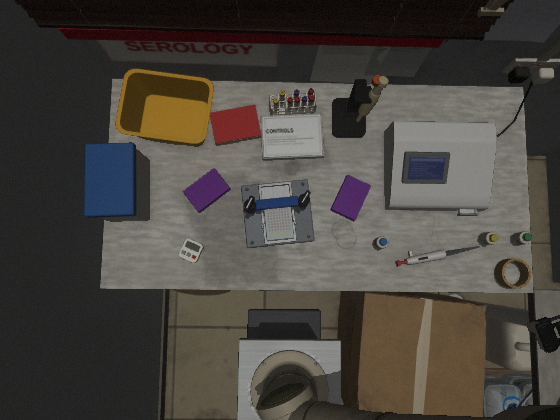

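The press is at about (277,213) in the top view and (267,228) in the side view, with its open front towards the robot. The timer is at (191,250) and the bottle at (381,242) in the top view. I'll enlarge the press next.

Run:
```python
from h import *
for n,(u0,v0,w,h) in (('t0',(232,170,100,80)),('s0',(205,165,120,105))):
    im=cv2.imread(f'pics/{n}.png')[v0:v0+h,u0:u0+w]; k=min(800//w,600//h)
    im=cv2.resize(im,None,fx=k,fy=k,interpolation=cv2.INTER_CUBIC)
    im=cv2.convertScaleAbs(im,alpha=1.4)
    for i in range(0,w,10):
        cv2.putText(im,str(u0+i),(i*k,8),0,.3,(0,255,255)); cv2.line(im,(i*k,10),(i*k,16),(0,255,255))
    for i in range(0,h,10):
        cv2.putText(im,str(v0+i),(0,i*k+4),0,.3,(0,255,255))
    cv2.imwrite(f'pics/{n}z.png',im); print(k)
```

```text
7
5
```

View pics/t0z.png

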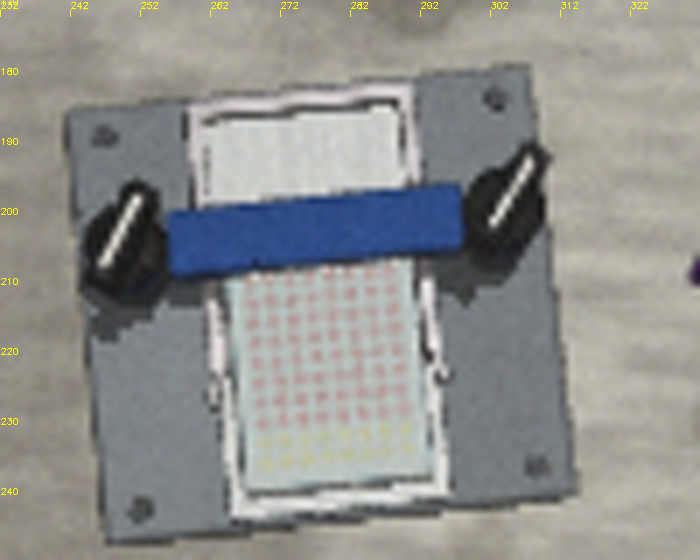

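View pics/s0z.png

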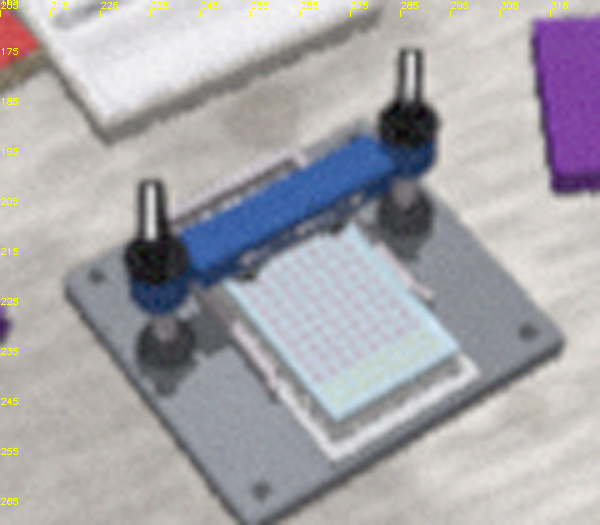

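Run:
```python
from h import *
np.set_printoptions(precision=4,suppress=True)
for n,(u0,v0,w,h) in (('t0',(232,170,100,80)),('s0',(205,165,120,110))):
    f=load(n); im=f['image'].astype(int); 
    for p in ([(250,225),(236,215),(300,225),(325,225)] if n=='t0' else [(240,240),(300,225),(215,250)]): print(n,p,im[p[1],p[0]])
    m=np.zeros(im.shape[:2],np.uint8); m[v0:v0+h,u0:u0+w]=255
    d=im[:,:,2]-im[:,:,0]
    br=im.sum(2)
    mm=((d>3)&(br<420)&(br>150)&(m>0)).astype(np.uint8)
    nl,lab,st,_=cv2.connectedComponentsWithStats(mm); k=1+np.argmax(st[1:,4]); mm=(lab==k).astype(np.uint8)
    pts=np.argwhere(mm)[:,::-1]; hull=cv2.convexHull(pts.astype(np.int32))
    print(n,st[k]); ap=cv2.approxPolyDP(hull,3,True)[:,0]; print(ap.tolist())
    cv2.imwrite(f'pics/{n}m.png',cv2.resize(mm[v0:v0+h,u0:u0+w]*255,None,fx=5,fy=5,interpolation=0))
    # hull projected to z=.016 -> minAreaRect
    P=np.array([onz(f,*q,0.016)[:2]*1000 for q in hull[:,0].astype(float)],np.float32)
    r=cv2.minAreaRect(P); print(r, cv2.boxPoints(r))
```

```text
t0 (250, 225) [93 97 99]
t0 (236, 215) [100  95  89]
t0 (300, 225) [85 90 93]
t0 (325, 225) [127 125 118]
t0 [242 180  66  30 776]
[[307, 182], [297, 204], [274, 209], [257, 208], [243, 201], [242, 186]]
((600.3545532226562, 53.57832336425781), (85.93342590332031, 211.4302978515625), 6.656081199645996) [[545.4241 153.6007]
 [569.9308 -56.4045]
 [655.285  -46.444 ]
 [630.7783 163.5612]]
s0 (240, 240) [65 65 70]
s0 (300, 225) [ 99 101 106]
s0 (215, 250) [126 122 119]
s0 [ 218  189   99   82 2493]
[[316, 234], [255, 270], [218, 220], [277, 189], [292, 194]]
((544.4517211914062, 34.346717834472656), (201.46910095214844, 237.675537109375), 6.382253170013428) [[431.1313 141.2502]
 [457.5516 -94.9523]
 [657.7721 -72.5568]
 [631.3518 163.6457]]
```

```bash
python3 -c "
import cv2,numpy as np
a=cv2.imread('pics/t0m.png');b=cv2.imread('pics/s0m.png')
a=a[:400];h=max(a.shape[0],b.shape[0]);o=np.zeros((h,a.shape[1]+b.shape[1],3),np.uint8);o[:a.shape[0],:a.shape[1]]=a;o[:b.shape[0],a.shape[1]:]=b
cv2.imwrite('pics/m0.png',cv2.resize(o,None,fx=.7,fy=.7))"
```

```text
(no output)
```

View pics/m0.png

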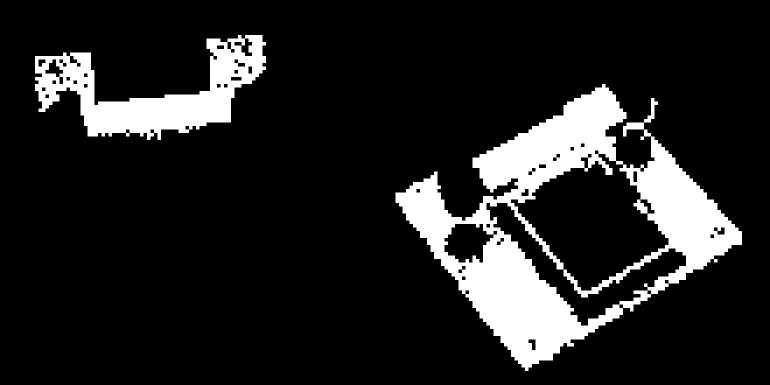

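Run:
```python
from h import *
np.set_printoptions(precision=4,suppress=True)
f=load('t0'); im=cv2.GaussianBlur(f['image'],(3,3),0).astype(int); u0,v0,w,h=232,170,95,80
d=im[:,:,2]-im[:,:,0]
m=((d>-2)).astype(np.uint8); r=np.zeros_like(m); r[v0:v0+h,u0:u0+w]=1; m&=r
nl,lab,st,_=cv2.connectedComponentsWithStats(m); k=1+np.argmax(st[1:,4]); m=(lab==k).astype(np.uint8); print(st[k])
cv2.imwrite('pics/t0m2.png',cv2.resize(m[v0:v0+h,u0:u0+w]*255,None,fx=5,fy=5,interpolation=0))
hull=cv2.convexHull(np.argwhere(m)[:,::-1].astype(np.int32)); print(cv2.approxPolyDP(hull,3,True)[:,0].tolist())
P=np.array([onz(f,*q,0.016)[:2]*1000 for q in hull[:,0].astype(float)],np.float32)
r=cv2.minAreaRect(P); print(r); print(cv2.boxPoints(r))
f=load('s0')
for q in [(316.5,234.5),(255,270),(217.5,219.5)]: print(onz(f,*q,.016))
f=load('t0')
for q in [(247,247.3),(314,240.3),(307.5,179.2),(241.7,185.8)]: print(onz(f,*q,.016))
```

```text
[ 241  180   73   68 3230]
[[313, 239], [248, 247], [241, 187], [306, 180]]
((545.83154296875, 47.194923400878906), (198.8233642578125, 214.600830078125), 6.591972351074219)
[[434.7592 142.3737]
 [459.395  -70.8084]
 [656.9039 -47.9838]
 [632.2681 165.1982]]
[ 0.4549 -0.0653  0.016 ]
[0.4345 0.1369 0.016 ]
[0.6331 0.1584 0.016 ]
[0.4348 0.1408 0.016 ]
[ 0.4594 -0.0706  0.016 ]
[ 0.6557 -0.049   0.016 ]
[0.6311 0.1617 0.016 ]
```

View pics/t0m2.png

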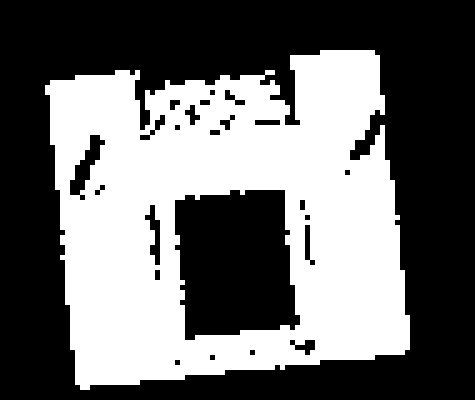

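Run:
```python
from h import *
np.set_printoptions(precision=4,suppress=True)
a=load('t0');b=load('s0')
for nm,t,s in (('L',[(246.9,207.9),(252,198.3)],[(235.2,213),(235,201.7)]),('R',[(302.3,202.2),(307.5,192.8)],[(286.2,186),(287,175.5)])):
    P=[tri(a,t[i],b,s[i]) for i in (0,1)]; print(nm,P[0],P[1]); d=P[1][0]-P[0][0]; print('mid',(P[0][0]+P[1][0])/2,'ang',np.degrees(np.arctan2(d[1],d[0])),np.linalg.norm(d))
# expected
th=np.radians(6.5); R=np.array([[np.cos(th),-np.sin(th)],[np.sin(th),np.cos(th)]]); o=np.array([.5669,.0495])
for y in (.082,-.082):
    p=o+R@[0,y]; print('exp',p,proj(a,[*p,.138]),proj(b,[*p,.138]))
# plate front edge lid/skirt
for q in [(265.5,243.8),(295.5,240.3)]:
  for z in (.022,.03): p=onz(a,*q,z)[:2]; print(q,z,p,R.T@(p-o))
for q in [(273,256),(300,240)]:
  for z in (.022,.03): p=onz(b,*q,z)[:2]; print('side',q,z,p,R.T@(p-o))
for x in (-63,-100,-115): print(x, [proj(f,[*(o+R@[x/1000,0]),.031]) for f in (a,b)])
# beam: blue mask
for n,f in (('t',a),('s',b)):
    im=f['image'].astype(int); m=((im[:,:,2]-im[:,:,0]>45)).astype(np.uint8)
    nl,lab,st,c=cv2.connectedComponentsWithStats(m)
    for i in range(1,nl):
        if st[i,4]>40: print(n,st[i],c[i])
print(onz(a,190.5,251,.01),onz(b,194,304,.01),tri(a,(381.5,242),b,(381.5,196)))
```

```text
L (array([0.5436, 0.1351, 0.1365]), np.float64(0.001741042041042768)) (array([0.5714, 0.1213, 0.1437]), np.float64(8.649705828722297e-05))
mid [0.5575 0.1282 0.1401] ang -26.508597052991206 0.031909533423793636
R (array([ 0.5635, -0.0257,  0.1338]), np.float64(0.00010841067462311231)) (array([ 0.5895, -0.0411,  0.1425]), np.float64(0.002118498003007628))
mid [ 0.5765 -0.0334  0.1382] ang -30.644778998415028 0.03150637553213728
exp [0.5576 0.131 ] [248.6578 203.233 ] [233.9991 208.1758]
exp [ 0.5762 -0.032 ] [304.5543 197.7205] [286.0211 181.02  ]
(265.5, 243.8) 0.022 [0.4462 0.0826] [-0.1162  0.0465]
(265.5, 243.8) 0.03 [0.4457 0.0824] [-0.1166  0.0464]
(295.5, 240.3) 0.022 [ 0.4583 -0.0117] [-0.1148 -0.0485]
(295.5, 240.3) 0.03 [ 0.4578 -0.0114] [-0.1153 -0.0481]
side (273, 256) 0.022 [0.4469 0.0767] [-0.1161  0.0406]
side (273, 256) 0.03 [0.4426 0.0789] [-0.1202  0.0433]
side (300, 240) 0.022 [ 0.4574 -0.013 ] [-0.1159 -0.0497]
side (300, 240) 0.03 [ 0.4529 -0.01  ] [-0.12   -0.0462]
-63 [array([278.5392, 225.2842]), array([274.2469, 233.5385])]
-100 [array([279.7311, 236.9904]), array([281.9645, 242.8013])]
-115 [array([280.2163, 241.7555]), array([285.1641, 246.6416])]
t [  84  143   50   73 3457] [108.4631 179.0263]
t [256 197  42  12 361] [276.5512 202.2521]
t [503 396  17  15  56] [509.6429 399.875 ]
s [241 192  43  28 403] [261.7568 205.139 ]
s [  28  200   84   93 4796] [ 68.1804 244.7302]
[0.4213 0.3188 0.01  ] [0.4226 0.314  0.01  ] (array([ 0.4527, -0.2737,  0.069 ]), np.float64(0.0023767346858820427))
```

Measured so far:
- The press origin is at about (0.567, 0.048) with a yaw of 6.5 deg.
- The plate's front edge is at press x of about -115 mm.
- The knob axes lie where expected. The bars are at about -26.5 deg (left) and -30.6 deg (right) in the world frame.

Next I'll move to the front of the plate with the gripper closed.

```bash
python3 -m creep '[[305,-268,0,6,0],[305,-268,0,13,0],[305,-268,0,13,0],[305,-268,0,13,0],[305,-268,0,13,0],[305,-268,0,13,0],[305,-268,0,13,0],[420,-600,60,13,0],[420,-610,60,13,0],[420,-610,60,13,0],[420,-610,60,13,0],[420,-610,60,13,0]]'
```

```text
time: 1.6
tool_pos: [0.435, -0.0192, 0.1671]
eef_rot: [[0.994, 0.112, 0.0], [0.112, -0.994, 0.0], [0.0, -0.0, -1.0]]
contact_force: [1.9, 0.0, -0.1]
width: 0.0005
```

```bash
python3 -m creep '[[7,-52,20,0,0],[7,-52,20,0,0]]'; python3 -c "
from h import *
f=snap('side','s1')"
```

```text
time: 1.85
tool_pos: [0.4357, 0.0355, 0.1462]
eef_rot: [[0.993, 0.12, -0.002], [0.12, -0.993, 0.001], [-0.002, -0.001, -1.0]]
contact_force: [0.4, -1.0, -0.3]
width: 0.0006
```

View pics/s1.png

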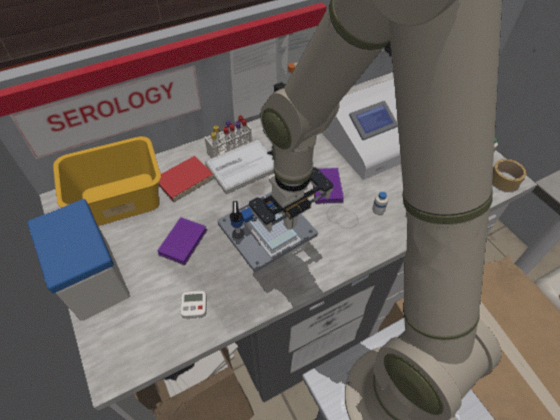

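The side view shows the gripper at about (290,205), just in front of the beam, with its long side parallel to the beam. Now I'll lower it.

```bash
python3 -m creep '[[-2,1,60,0,0],[-2,1,118,0,0],[-2,1,118,0,0]]'; python3 -c "
from h import *
f=snap('side','s2')
im=cv2.imread('pics/s2.png')[165:275,205:345];cv2.imwrite('pics/s2z.png',cv2.resize(im,None,fx=5,fy=5,interpolation=2))"
```

```text
time: 2.28
tool_pos: [0.4317, 0.0282, 0.0258]
eef_rot: [[0.994, 0.111, -0.01], [0.111, -0.994, -0.002], [-0.01, 0.001, -1.0]]
contact_force: [-0.7, -0.5, 0.2]
width: 0.0005
```

View pics/s2z.png

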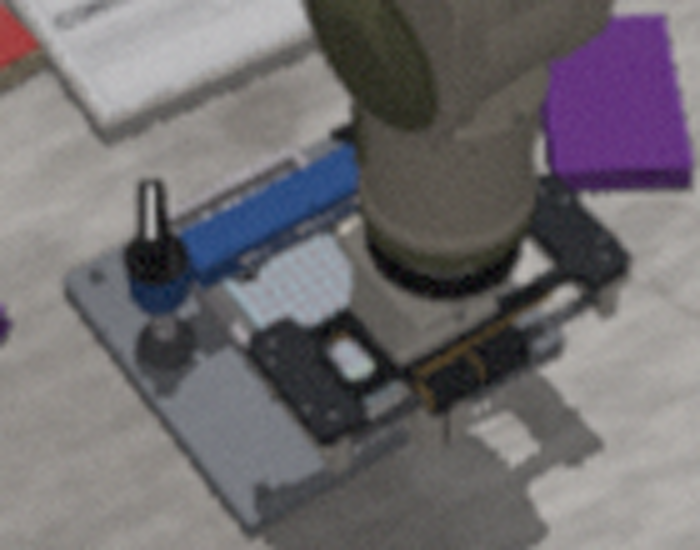

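```bash
python3 -m creep '[[8,-3,0,0,0],[14,-4,0,0,0],[20,-4,0,0,0],[27,-4,0,0,0],[34,-4,0,0,0],[40,-4,0,0,0],[46,-4,0,0,0],[51,-4,0,0,0],[54,-4,0,0,0],[57,-4,0,0,0]]'
```

```text
time: 3.58
tool_pos: [0.491, 0.0407, 0.0292]
eef_rot: [[0.994, 0.113, 0.0], [0.113, -0.994, 0.0], [0.0, -0.0, -1.0]]
contact_force: [-0.6, 0.3, -0.7]
width: 0.0007
```

```bash
python3 -m creep '[[2,0,0,0,0],[4,0,0,0,0]]'; python3 -m creep '[[1.5,0,0,0,0],[1.5,0,0,0,0]]';python3 -m creep '[[1.5,0,0,0,0],[1.5,0,0,0,0]]'
```

```text
time: 3.82
tool_pos: [0.4947, 0.0411, 0.0293]
eef_rot: [[0.994, 0.113, -0.0], [0.113, -0.994, -0.0], [-0.0, -0.0, -1.0]]
contact_force: [-0.1, 0.5, -0.7]
width: 0.0006
time: 4.08
tool_pos: [0.4964, 0.0413, 0.0293]
eef_rot: [[0.994, 0.113, 0.001], [0.113, -0.994, 0.0], [0.001, -0.0, -1.0]]
contact_force: [-0.3, -0.1, -1.0]
width: 0.0006
time: 4.32
tool_pos: [0.4974, 0.0414, 0.0293]
eef_rot: [[0.994, 0.113, -0.0], [0.113, -0.994, -0.0], [-0.0, 0.0, -1.0]]
contact_force: [-0.8, -0.5, 2.1]
width: 0.0004
```

```bash
python3 -m creep '[[1.5,0,0,0,0],[1.5,0,0,0,0]]';python3 -m creep '[[1.5,0,0,0,0],[1.5,0,0,0,0]]'
```

```text
time: 4.58
tool_pos: [0.4986, 0.0415, 0.0293]
eef_rot: [[0.994, 0.113, -0.001], [0.113, -0.994, -0.0], [-0.001, 0.0, -1.0]]
contact_force: [-3.1, 0.4, 3.0]
width: 0.0005
time: 4.82
tool_pos: [0.4985, 0.0415, 0.0292]
eef_rot: [[0.994, 0.113, -0.004], [0.113, -0.994, -0.001], [-0.004, 0.0, -1.0]]
contact_force: [-7.5, -1.4, 4.8]
width: 0.0003
```

```bash
python3 -m creep '[[2,0,0,0,0],[2,0,0,0,0]]';python3 -m creep '[[-10,0,0,0,0],[-20,0,-30,0,20],[-20,0,-90,0,60],[-20,0,-140,0,60]]'
python3 - <<'E'
from h import *
f=snap('top','t3');f=snap('side','s3')
a=cv2.imread('pics/t3.png')[170:250,232:332];b=cv2.imread('pics/s3.png')[165:275,205:325]
cv2.imwrite('pics/t3z.png',cv2.resize(a,None,fx=7,fy=7,interpolation=2));cv2.imwrite('pics/s3z.png',cv2.resize(b,None,fx=5,fy=5,interpolation=2))
E
```

```text
time: 5.08
tool_pos: [0.4986, 0.0414, 0.0291]
eef_rot: [[0.994, 0.113, -0.007], [0.113, -0.994, -0.001], [-0.007, 0.0, -1.0]]
contact_force: [-11.3, -0.2, 8.0]
width: 0.0004
time: 5.58
tool_pos: [0.4834, 0.0399, 0.1713]
eef_rot: [[0.994, 0.113, 0.002], [0.113, -0.994, 0.0], [0.002, -0.0, -1.0]]
contact_force: [0.2, 0.3, 0.6]
width: 0.0258
```

View pics/t3z.png

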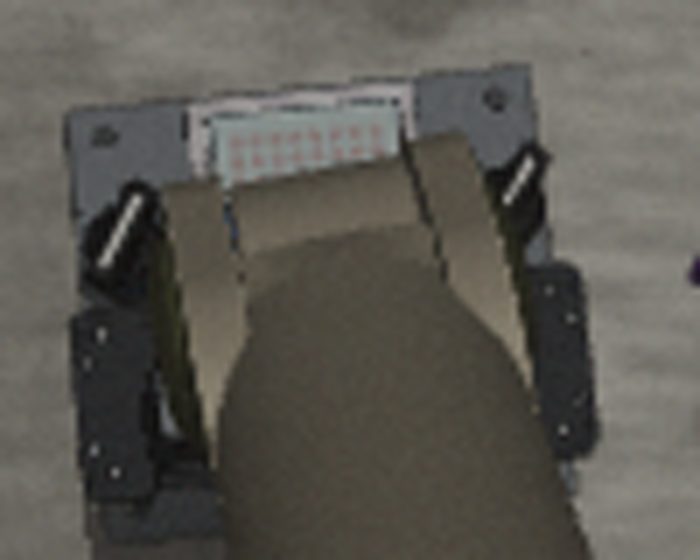

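View pics/s3z.png

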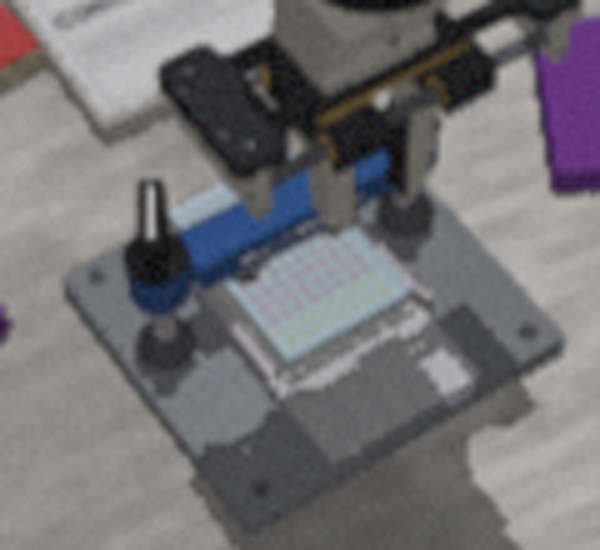

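The lid now reaches the back stop in the top view at about (262-290, 185), so the plate is home. The push force also rose to 11 N with no further travel. Next I'll measure the beam tilt from its top back edge in the two first pictures.

```bash
cat >> h.py <<'E'
def blueline(f,u0,u1,v0,v1):
    im=f['image'].astype(float); g=(im[:,:,2]-im[:,:,0]); pts=[]
    for u in range(u0,u1):
        c=g[v0:v1,u]; 
        if c.max()<50: continue
        t=0.5*c.max(); i=np.argmax(c>t)
        if i==0: continue
        pts.append((u, v0+i-1+(t-c[i-1])/(c[i]-c[i-1])))
    pts=np.array(pts)
    for _ in range(4):
        p=np.polyfit(pts[:,0],pts[:,1],1); r=pts[:,1]-np.polyval(p,pts[:,0]); k=abs(r)<max(.25,2*r.std()); pts=pts[k]
    return p,len(pts),r.std()
def beamedge(a,b,ta,tb,o,th):
    pa=blueline(a,*ta);pb=blueline(b,*tb); print('fit',pa,pb)
    n=[]
    for f,p,(u0,u1) in ((a,pa[0],ta[:2]),(b,pb[0],tb[:2])):
        c,d0=ray(f,u0,np.polyval(p,u0));_,d1=ray(f,u1,np.polyval(p,u1)); nn=np.cross(d0,d1);nn/=np.linalg.norm(nn); n.append((nn,nn@c))
    d=np.cross(n[0][0],n[1][0]); d/=np.linalg.norm(d); d*=np.sign(d[1])
    q=np.linalg.lstsq(np.array([n[0][0],n[1][0],d]),np.array([n[0][1],n[1][1],d@np.array([*o,.09])]),rcond=None)[0]
    print('dir',d,'tilt',np.degrees(np.arcsin(d[2])),'yaw',np.degrees(np.arctan2(-d[0],d[1])),'mid',q,'end diff L-R mm',164*d[2]/np.hypot(d[0],d[1]))
E
python3 - <<'E'
from h import *
np.set_printoptions(precision=4,suppress=True)
a=load('t0');b=load('s0')
beamedge(a,b,(260,294,185,206),(246,278,185,215),(.567,.0483),.1137)
E
```

```text
fit (array([ -0.1   , 225.4252]), 34, np.float64(0.11007612741081775)) (array([ -0.537 , 340.4049]), 31, np.float64(0.13199768040848375))
dir [-0.1129  0.9935 -0.0121] tilt -0.6905663449769264 yaw 6.481808301774032 mid [0.5823 0.05   0.0903] end diff L-R mm -1.976731371983531
```

```bash
cat > go.py <<'E'
import sys
from h import *
# usage: go.py x y z yawdeg(world, mod 180)
s=ctrl.state(); p=np.array(s['tool_pos']);R=np.array(s['eef_rot']); print('t',round(s['time'],2),'pos',p.round(4),'yaw',np.degrees(np.arctan2(R[1,0],R[0,0])).round(1),'j',np.array(s['joints']).round(3),'w',round(s['width'],4),'F',np.array(s['contact_force']).round(1),'M',np.array(s['moment']).round(3))
if len(sys.argv)>4:
    x,y,z,w=map(float,sys.argv[1:5]); d=R.T@(np.array([x,y,z])-p); yaw=np.degrees(np.arctan2(R[1,0],R[0,0])); t=-(w-yaw); 
    print('shift mm',(d*1000).round(1),'turn', ((t+90)%180-90).round(1),'or',((t+90)%180-90-180*np.sign((t+90)%180-90)).round(1))
E
python3 go.py .5764 -.0333 .158 -30.6
```

```text
t 5.67 pos [0.4858 0.0401 0.174 ] yaw 6.4 j [-0.195  0.38  -0.005  2.186  0.004  0.566 -1.662] w 0.034 F [ 0.2  0.1 -0.8] M [ 0.013 -0.007  0.011]
shift mm [81.6 83.1 16.7] turn 37.0 or -143.0
```

```bash
python3 -m creep '[[20,20,0,-10,34],[40,40,0,-21,34],[60,60,0,-32,34],[81,83,0,-42,34],[81,83,0,-53,34],[81,83,0,-64,34],[81,83,0,-75,34],[81,83,0,-85,34],[81,83,0,-96,34],[81,83,8,-107,34],[81,83,16,-117,34],[81,83,16,-128,34]]'; python3 go.py .5764 -.0333 .108 -30.6
```

```text
time: 7.18
tool_pos: [0.5725, -0.0333, 0.152]
eef_rot: [[-0.702, 0.712, -0.0], [0.712, 0.702, 0.002], [0.001, 0.001, -1.0]]
contact_force: [-0.2, 0.2, -0.5]
width: 0.0339
t 7.17 pos [ 0.5725 -0.0333  0.152 ] yaw 134.6 j [ 0.386  0.572 -0.622  1.986  0.487  0.735  0.246] w 0.0339 F [-0.2  0.2 -0.5] M [-0.025 -0.138  0.054]
shift mm [-2.8  2.7 43.9] turn -14.8 or 165.2
```

```bash
python3 -m creep '[[-1.5,1.5,0,-8,34],[-1.5,1.5,0,-13,34],[-1.5,1.5,0,-13,34]]'; python3 go.py .5764 -.0333 .108 -30.6
python3 - <<'E'
from h import *
f=snap('side','s4');b=cv2.imread('pics/s4.png')[140:230,220:340];cv2.imwrite('pics/s4z.png',cv2.resize(b,None,fx=6,fy=6,interpolation=2))
f=snap('top','t4');b=cv2.imread('pics/t4.png')[160:250,242:342];cv2.imwrite('pics/t4z.png',cv2.resize(b,None,fx=6,fy=6,interpolation=2))
E
```

```text
time: 7.55
tool_pos: [0.5747, -0.0335, 0.1525]
eef_rot: [[-0.84, 0.542, -0.0], [0.542, 0.84, 0.002], [0.001, 0.001, -1.0]]
contact_force: [-0.3, 0.2, 0.2]
width: 0.0341
t 7.55 pos [ 0.5747 -0.0335  0.1525] yaw 147.2 j [ 0.425  0.588 -0.683  1.979  0.532  0.759  0.423] w 0.0341 F [-0.3  0.2  0.2] M [ 0.038 -0.145  0.026]
shift mm [-1.3  1.  44.5] turn -2.2 or 177.8
```

View pics/s4z.png

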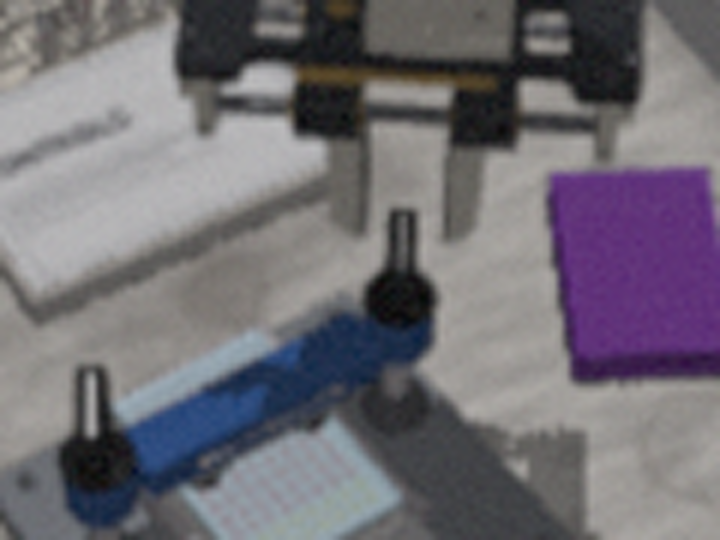

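View pics/t4z.png

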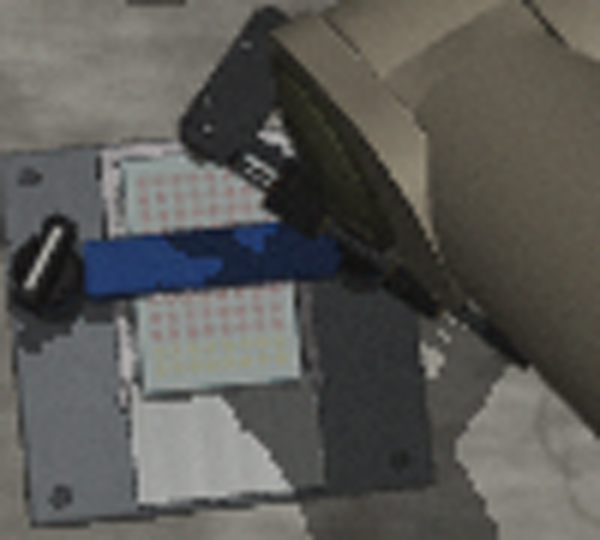

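The fingers straddle the right knob's bar: the side zoom has the bar at about (402,230), between fingers at 350 and 462. I'll descend and grip.

```bash
python3 -m creep '[[-1,1,25,-2,34],[-1,1,44,-2,34],[-1,1,44,-2,34]]'; python3 go.py .5764 -.0333 .108 -30.6;  python3 -m creep '[[0,0,0,0,0],[0,0,0,0,0],[0,0,0,0,0]]'; python3 go.py
```

```text
time: 8.02
tool_pos: [0.5751, -0.0332, 0.1079]
eef_rot: [[-0.859, 0.513, -0.003], [0.513, 0.859, 0.0], [0.002, -0.001, -1.0]]
contact_force: [0.3, 0.7, -0.1]
width: 0.0342
t 8.03 pos [ 0.5751 -0.0332  0.1079] yaw 149.2 j [ 0.389  0.646 -0.64   2.01   0.605  0.684  0.393] w 0.0342 F [ 0.3  0.7 -0.1] M [ 0.01  -0.092  0.017]
shift mm [-1.2  0.6 -0.1] turn -0.2 or 179.8
time: 8.4
tool_pos: [0.5763, -0.0334, 0.1099]
eef_rot: [[-0.859, 0.512, 0.001], [0.512, 0.859, -0.0], [-0.001, 0.0, -1.0]]
contact_force: [-0.0, 0.2, 2.2]
width: 0.0138
t 8.4 pos [ 0.5763 -0.0334  0.1099] yaw 149.2 j [ 0.391  0.643 -0.642  2.009  0.605  0.684  0.394] w 0.0138 F [-0.   0.2  2.2] M [ 0.003 -0.101  0.139]
```

```bash
python3 -m creep '[[0,0,0.5,7,0],[0,0,1,14,0]]'; python3 go.py;  python3 -m creep '[[0,0,0.5,7,0],[0,0,1,14,0]]'; python3 go.py; python3 -m creep '[[0,0,0,0,0]]'; python3 go.py
```

```text
time: 8.65
tool_pos: [0.5768, -0.0331, 0.109]
eef_rot: [[-0.707, 0.707, 0.002], [0.707, 0.707, 0.001], [-0.001, 0.002, -1.0]]
contact_force: [0.7, 0.7, 1.4]
width: 0.0139
t 8.65 pos [ 0.5768 -0.0331  0.109 ] yaw 135.0 j [ 0.347  0.629 -0.574  2.012  0.551  0.655  0.198] w 0.0139 F [0.7 0.7 1.4] M [ 0.413 -0.306  0.192]
time: 8.9
tool_pos: [0.5773, -0.0329, 0.1081]
eef_rot: [[-0.515, 0.857, 0.003], [0.857, 0.515, 0.001], [-0.001, 0.003, -1.0]]
contact_force: [2.4, 0.2, 1.4]
width: 0.0138
t 8.9 pos [ 0.5773 -0.0329  0.1081] yaw 121.0 j [ 0.303  0.616 -0.505  2.015  0.495  0.629  0.009] w 0.0138 F [2.4 0.2 1.4] M [ 0.444 -0.654  0.284]
time: 9.02
tool_pos: [0.5773, -0.0329, 0.108]
eef_rot: [[-0.519, 0.855, 0.003], [0.855, 0.519, 0.0], [-0.001, 0.003, -1.0]]
contact_force: [4.5, -0.2, -0.4]
width: 0.0139
t 9.03 pos [ 0.5773 -0.0329  0.108 ] yaw 121.3 j [ 0.303  0.616 -0.506  2.014  0.496  0.629  0.013] w 0.0139 F [ 4.5 -0.2 -0.4] M [ 0.374 -1.038 -0.068]
```

```bash
python3 go.py .5577 .129 .153 -26.5; python3 -m creep '[[0,0,0,0,34],[0,0,0,0,34],[0,0,-30,0,34],[0,0,-46,0,34]]'; python3 go.py .5577 .129 .153 -26.5
```

```text
t 9.03 pos [ 0.5773 -0.0329  0.108 ] yaw 121.3 j [ 0.303  0.616 -0.506  2.014  0.496  0.629  0.013] w 0.0139 F [ 4.5 -0.2 -0.4] M [ 0.374 -1.038 -0.068]
shift mm [148.5  67.4 -45. ] turn -32.2 or 147.8
time: 9.52
tool_pos: [0.5759, -0.0334, 0.1542]
eef_rot: [[-0.519, 0.855, 0.0], [0.855, 0.519, 0.0], [-0.0, 0.0, -1.0]]
contact_force: [0.8, 0.0, -0.7]
width: 0.034
t 9.53 pos [ 0.5759 -0.0334  0.1542] yaw 121.2 j [ 0.342  0.558 -0.556  1.98   0.436  0.723  0.066] w 0.034 F [ 0.8  0.  -0.7] M [-0.005 -0.175  0.016]
shift mm [148.3  68.6   1.2] turn -32.3 or 147.7
```

```bash
python3 -m creep '[[50,23,0,-10,34],[100,46,0,-21,34],[148,68,0,-32,34],[148,68,0,-32,34]]'; python3 go.py .5577 .129 .107 -26.5
python3 - <<'E'
from h import *
f=snap('side','s5');b=cv2.imread('pics/s5.png')[150:240,190:310];cv2.imwrite('pics/s5z.png',cv2.resize(b,None,fx=6,fy=6,interpolation=2))
f=snap('top','t5');b=cv2.imread('pics/t5.png')[160:250,222:342];cv2.imwrite('pics/t5z.png',cv2.resize(b,None,fx=6,fy=6,interpolation=2))
E
```

```text
time: 10.02
tool_pos: [0.5566, 0.1331, 0.1537]
eef_rot: [[-0.897, 0.443, 0.0], [0.443, 0.897, 0.003], [0.001, 0.003, -1.0]]
contact_force: [-0.3, -0.2, -0.4]
width: 0.0342
t 10.03 pos [0.5566 0.1331 0.1537] yaw 153.7 j [ 0.147  0.588 -0.705  1.985  0.544  0.762  0.231] w 0.0342 F [-0.3 -0.2 -0.4] M [-0.011 -0.173  0.011]
shift mm [-2.9 -3.3 46.7] turn 0.2 or -179.8
```

View pics/s5z.png

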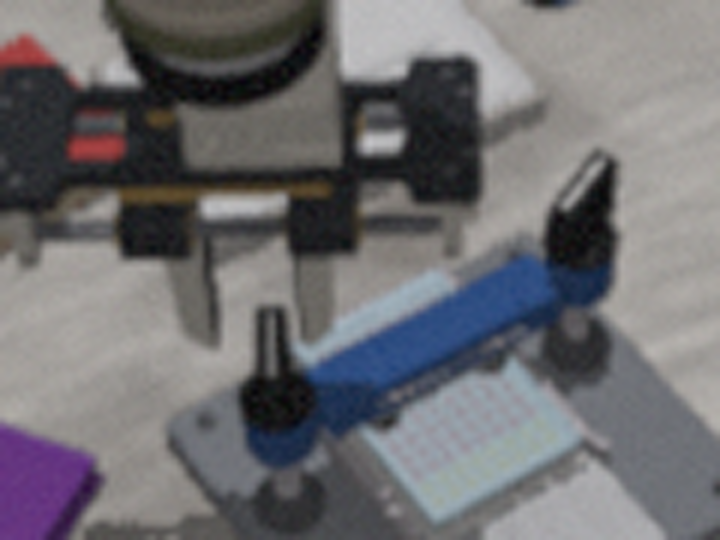

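View pics/t5z.png

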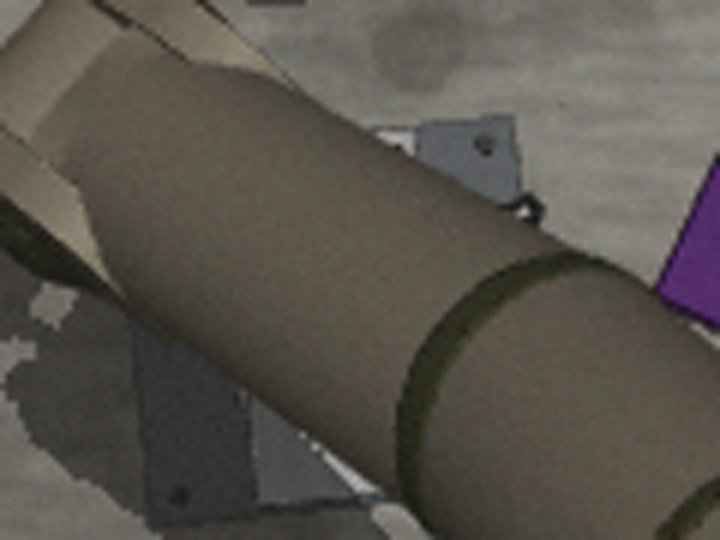

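The side zoom has the left bar at about (271,330) and the finger centre at about 256, so I'll correct by 3 mm, descend and grip.

```bash
python3 -m creep '[[-2.5,-3.5,10,0,34],[-2.5,-3.5,36,0,34],[-2.5,-3.5,46,0,34],[-2.5,-3.5,46,0,34]]'; python3 go.py .5577 .129 .107 -26.5; python3 -m creep '[[0,0,0,0,0],[0,0,0,0,0],[0,0,0,0,0]]'; python3 go.py
```

```text
time: 10.62
tool_pos: [0.5578, 0.1233, 0.1065]
eef_rot: [[-0.892, 0.452, -0.002], [0.452, 0.892, -0.001], [0.001, -0.001, -1.0]]
contact_force: [-0.8, -0.2, -0.1]
width: 0.0338
t 10.62 pos [0.5578 0.1233 0.1065] yaw 153.1 j [ 0.117  0.645 -0.645  2.022  0.615  0.676  0.174] w 0.0338 F [-0.8 -0.2 -0.1] M [-0.003 -0.137 -0.003]
shift mm [ 2.7  5.1 -0.5] turn -0.4 or 179.6
time: 11.0
tool_pos: [0.5602, 0.1277, 0.1081]
eef_rot: [[-0.894, 0.449, 0.005], [0.449, 0.894, 0.006], [-0.001, 0.007, -1.0]]
contact_force: [5.1, 8.6, -7.8]
width: 0.0141
t 11.0 pos [0.5602 0.1277 0.1081] yaw 153.3 j [ 0.116  0.644 -0.648  2.019  0.615  0.672  0.174] w 0.0141 F [ 5.1  8.6 -7.8] M [ 1.872 -1.24   0.277]
```

```bash
python3 -m creep '[[0,4,0,0,0]]'; python3 go.py; python3 -m creep '[[0,0,0.5,7,0],[0,0,1,14,0]]'; python3 go.py;  python3 -m creep '[[0,0,0.5,7,0],[0,0,1,14,0]]'; python3 go.py; python3 -m creep '[[0,0,0,0,0]]'; python3 go.py
```

```text
time: 11.12
tool_pos: [0.5604, 0.128, 0.1079]
eef_rot: [[-0.893, 0.45, 0.001], [0.45, 0.893, -0.0], [-0.001, 0.0, -1.0]]
contact_force: [-2.2, -5.6, 7.8]
width: 0.0141
t 11.12 pos [0.5604 0.128  0.1079] yaw 153.2 j [ 0.111  0.645 -0.646  2.015  0.614  0.68   0.171] w 0.0141 F [-2.2 -5.6  7.8] M [-1.188  0.47   0.223]
time: 11.38
tool_pos: [0.5602, 0.1277, 0.107]
eef_rot: [[-0.755, 0.656, 0.001], [0.656, 0.755, -0.0], [-0.001, 0.0, -1.0]]
contact_force: [-0.8, 0.5, 2.6]
width: 0.0139
t 11.38 pos [0.5602 0.1277 0.107 ] yaw 139.0 j [ 0.068  0.63  -0.577  2.019  0.56   0.652 -0.024] w 0.0139 F [-0.8  0.5  2.6] M [-0.025  0.009  0.184]
time: 11.62
tool_pos: [0.5601, 0.1276, 0.106]
eef_rot: [[-0.573, 0.819, 0.001], [0.819, 0.573, -0.001], [-0.001, 0.0, -1.0]]
contact_force: [-0.8, -0.9, 2.4]
width: 0.014
t 11.62 pos [0.5601 0.1276 0.106 ] yaw 125.0 j [ 0.023  0.617 -0.509  2.023  0.504  0.625 -0.213] w 0.014 F [-0.8 -0.9  2.4] M [-0.218  0.028  0.162]
time: 11.75
tool_pos: [0.5601, 0.1276, 0.106]
eef_rot: [[-0.577, 0.817, 0.001], [0.817, 0.577, -0.001], [-0.001, 0.0, -1.0]]
contact_force: [0.4, -0.9, 5.5]
width: 0.0135
t 11.75 pos [0.5601 0.1276 0.106 ] yaw 125.3 j [ 0.023  0.617 -0.509  2.023  0.505  0.626 -0.21 ] w 0.0135 F [ 0.4 -0.9  5.5] M [-0.326 -0.053  0.034]
```

```bash
python3 go.py .5768 -.0330 .153 121.3
```

```text
t 11.75 pos [0.5601 0.1276 0.106 ] yaw 125.3 j [ 0.023  0.617 -0.509  2.023  0.505  0.626 -0.21 ] w 0.0135 F [ 0.4 -0.9  5.5] M [-0.326 -0.053  0.034]
shift mm [-140.8  -79.1  -46.9] turn 4.0 or -176.0
```

```bash
python3 -m creep '[[0,0,0,0,34],[0,0,0,0,34],[0,0,-30,0,34],[-10,-6,-47,0,34],[-60,-34,-47,0,34],[-110,-62,-47,4,34],[-141,-79,-47,4,34],[-141,-79,-47,4,34],[-141,-79,-47,4,34]]'; python3 go.py .5768 -.0330 .107 121.3
```

```text
time: 12.88
tool_pos: [0.5766, -0.0322, 0.1522]
eef_rot: [[-0.519, 0.855, -0.0], [0.855, 0.519, 0.001], [0.001, 0.0, -1.0]]
contact_force: [0.4, -0.3, -0.4]
width: 0.0341
t 12.88 pos [ 0.5766 -0.0322  0.1522] yaw 121.3 j [ 0.338  0.56  -0.553  1.98   0.436  0.719  0.065] w 0.0341 F [ 0.4 -0.3 -0.4] M [ 0.006 -0.122  0.071]
shift mm [-0.9 -0.3 45.2] turn -0.0 or 180.0
```

```bash
python3 -m creep '[[0,0,30,0,34],[0,0,45,0,34],[0,0,45,0,34],[0,0,45,0,0],[0,0,45,0,0],[0,0,45,0,0]]'|tail -2; python3 go.py; python3 -m creep '[[0,0,0.5,7,0],[0,0,1,14,0]]'|tail -1; python3 go.py; python3 -m creep '[[0,0,0.5,7,0]]'|tail -1;python3 go.py;python3 -m creep '[[0,0,0.5,7,0]]'|tail -1; python3 go.py
```

```text
contact_force: [1.6, 2.3, 0.6]
width: 0.0139
t 13.62 pos [ 0.5774 -0.0327  0.108 ] yaw 121.2 j [ 0.302  0.617 -0.506  2.014  0.495  0.631  0.013] w 0.0139 F [1.6 2.3 0.6] M [ 0.248 -0.485 -0.041]
width: 0.0139
t 13.88 pos [ 0.578  -0.0326  0.1071] yaw 107.0 j [ 0.256  0.606 -0.436  2.017  0.435  0.606 -0.176] w 0.0139 F [2.5 0.7 1.9] M [ 0.328 -0.571  0.297]
width: 0.0138
t 14.0 pos [ 0.5783 -0.0327  0.1066] yaw 100.0 j [ 0.233  0.601 -0.401  2.018  0.404  0.595 -0.268] w 0.0138 F [ 3.4  0.8 -0.1] M [ 0.361 -0.709  0.254]
width: 0.0141
t 14.12 pos [ 0.5786 -0.0328  0.1061] yaw 93.0 j [ 0.209  0.597 -0.366  2.02   0.373  0.585 -0.359] w 0.0141 F [ 4.2 -0.  -0.3] M [ 0.188 -0.895  0.297]
```

```bash
python3 go.py .5601 .1276 .153 125.3
```

```text
t 14.12 pos [ 0.5786 -0.0328  0.1061] yaw 93.0 j [ 0.209  0.597 -0.366  2.02   0.373  0.585 -0.359] w 0.0141 F [ 4.2 -0.  -0.3] M [ 0.188 -0.895  0.297]
shift mm [161.1  -9.9 -46.8] turn -32.3 or 147.7
```

```bash
python3 -m creep '[[0,0,0,0,34],[0,0,0,0,34],[0,0,-30,0,34],[12,0,-47,-2,34],[65,-4,-47,-12,34],[120,-8,-47,-22,34],[161,-10,-47,-32,34],[161,-10,-47,-32,34],[161,-10,-47,-32,34]]'|tail -1; python3 go.py .5601 .1276 .106 125.3
```

```text
width: 0.0341
t 15.25 pos [0.5574 0.1269 0.1522] yaw 125.2 j [ 0.06   0.555 -0.556  1.993  0.44   0.714 -0.153] w 0.0341 F [-0.6 -0.5 -0.6] M [-0.041 -0.128  0.019]
shift mm [-1.   2.6 46.2] turn -0.1 or 179.9
```

```bash
python3 -m creep '[[-1,2.5,30,0,34],[-1,2.5,46,0,34],[-1,2.5,46,0,34],[-1,2.5,46,0,0],[-1,2.5,46,0,0],[-1,2.5,46,0,0]]'|tail -2; python3 go.py; python3 -m creep '[[0,0,0.5,7,0],[0,0,1,14,0]]'|tail -1; python3 go.py; python3 -m creep '[[0,0,0.5,7,0]]'|tail -1;python3 go.py;python3 -m creep '[[0,0,0.5,7,0]]'|tail -1; python3 go.py .5768 -.0330 .153 93
```

```text
contact_force: [-1.2, -1.5, 4.6]
width: 0.0141
t 16.0 pos [0.5602 0.1275 0.1069] yaw 125.2 j [ 0.023  0.616 -0.508  2.021  0.5    0.627 -0.206] w 0.0141 F [-1.2 -1.5  4.6] M [-0.389  0.33   0.188]
width: 0.0139
t 16.25 pos [0.5601 0.1275 0.1059] yaw 111.0 j [-0.024  0.604 -0.438  2.025  0.44   0.603 -0.395] w 0.0139 F [-3.  -1.7  5.4] M [-0.403  0.519  0.207]
width: 0.0141
t 16.38 pos [0.56   0.1274 0.1055] yaw 104.0 j [-0.047  0.6   -0.403  2.027  0.409  0.593 -0.487] w 0.0141 F [-2.8 -1.3  5.3] M [-0.425  0.631  0.252]
width: 0.0138
t 16.5 pos [0.5599 0.1274 0.105 ] yaw 97.0 j [-0.07   0.596 -0.368  2.029  0.378  0.582 -0.578] w 0.0138 F [-4.  -2.3  5.9] M [-0.505  0.615  0.186]
shift mm [-161.3   -2.8  -47.9] turn 4.0 or -176.0
```

```bash
python3 -m creep '[[0,0,0,0,34],[0,0,0,0,34],[0,0,-30,0,34],[-12,0,-48,0,34],[-65,-1,-48,0,34],[-120,-2,-48,4,34],[-161,-3,-48,4,34],[-161,-3,-48,4,34],[-161,-3,-48,4,34]]'|tail -1; python3 go.py .5768 -.0330 .105 93
```

```text
width: 0.0343
t 17.62 pos [ 0.5775 -0.0324  0.1524] yaw 93.2 j [ 0.238  0.535 -0.403  1.985  0.322  0.683 -0.311] w 0.0343 F [-0.7  0.4 -0.7] M [-0.003 -0.094  0.069]
shift mm [-0.6 -0.7 47.4] turn 0.2 or -179.8
```

```bash
python3 -m creep '[[0,-1,30,0,34],[0,-1,47,0,34],[0,-1,47,0,34],[0,-1,47,0,0],[0,-1,47,0,0],[0,-1,47,0,0]]'|tail -2; python3 go.py; python3 -m creep '[[0,0,0.5,7,0],[0,0,1,14,0]]'|tail -1; python3 go.py; python3 -m creep '[[0,0,0.5,7,0]]'|tail -1;python3 go.py;python3 -m creep '[[0,0,0.5,7,0]]'|tail -1; python3 go.py .56 .1275 .151 97
```

```text
contact_force: [5.0, 0.7, -1.5]
width: 0.0137
t 18.38 pos [ 0.5784 -0.0321  0.1061] yaw 93.2 j [ 0.207  0.596 -0.364  2.02   0.371  0.584 -0.355] w 0.0137 F [ 5.   0.7 -1.5] M [ 0.116 -1.234  0.139]
width: 0.0138
t 18.62 pos [ 0.5791 -0.0323  0.1052] yaw 79.0 j [ 0.159  0.59  -0.293  2.023  0.305  0.565 -0.537] w 0.0138 F [ 7.3 -0.9 -3.1] M [-1.000e-03 -1.247e+00  3.040e-01]
width: 0.014
t 18.75 pos [ 0.5794 -0.0325  0.1048] yaw 72.0 j [ 0.135  0.587 -0.258  2.025  0.271  0.556 -0.626] w 0.014 F [ 7.8 -2.2 -2.2] M [-0.075 -1.405  0.288]
width: 0.014
t 18.88 pos [ 0.5797 -0.0327  0.1043] yaw 65.0 j [ 0.111  0.585 -0.223  2.026  0.237  0.548 -0.714] w 0.014 F [ 9.1 -2.5 -2.9] M [-0.292 -1.536  0.278]
shift mm [137.  -85.4 -46.8] turn -32.0 or 148.0
```

```bash
python3 -m creep '[[0,0,0,0,34],[0,0,0,0,34],[0,0,-30,0,34],[12,-6,-47,-2,34],[60,-37,-47,-12,34],[105,-65,-47,-22,34],[137,-85,-47,-32,34],[137,-85,-47,-32,34],[137,-85,-47,-32,34]]'|tail -1; python3 go.py .56 .1275 .104 97
python3 - <<'E'
from h import *
f=snap('side','s6');b=cv2.imread('pics/s6.png')[160:240,210:330];cv2.imwrite('pics/s6z.png',cv2.resize(b,None,fx=6,fy=6,interpolation=2))
E
```

```text
width: 0.0338
t 20.0 pos [0.5566 0.1274 0.1503] yaw 97.2 j [-0.045  0.531 -0.401  2.002  0.324  0.67  -0.528] w 0.0338 F [ 0.2 -1.1 -0.1] M [-0.023 -0.113  0.025]
shift mm [-0.3  3.4 46.3] turn 0.2 or -179.8
```

View pics/s6z.png

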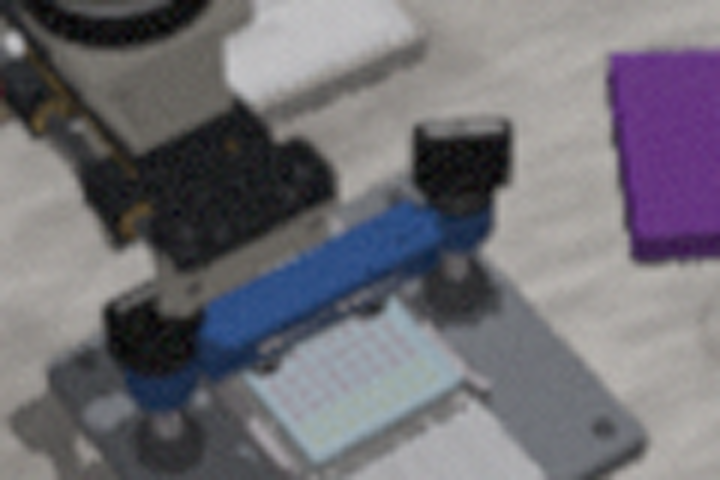

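The feet show at zoom (268,360) and (372,303), close above the lid but with no sign of touching. I'll carry on with the left knob.

```bash
python3 -m creep '[[0,3,30,0,34],[0,3,46,0,34],[0,3,46,0,34],[0,3,46,0,0],[0,3,46,0,0],[0,3,46,0,0]]'|tail -2; python3 go.py; python3 -m creep '[[0,0,0.5,7,0],[0,0,1,14,0]]'|tail -1; python3 go.py; python3 -m creep '[[0,0,0.5,7,0]]'|tail -1;python3 go.py;python3 -m creep '[[0,0,0.5,7,0]]'|tail -1; python3 go.py .579 -.0327 .150 65
```

```text
contact_force: [-2.5, -0.4, 3.9]
width: 0.0134
t 20.8 pos [0.5598 0.1281 0.1049] yaw 97.2 j [-0.075  0.595 -0.362  2.03   0.372  0.579 -0.569] w 0.0134 F [-2.5 -0.4  3.9] M [-0.093  0.28   0.153]
width: 0.0139
t 21.05 pos [0.5598 0.1281 0.104 ] yaw 83.0 j [-0.123  0.588 -0.292  2.034  0.305  0.561 -0.751] w 0.0139 F [-1.8 -1.2  4.9] M [-0.142  0.396  0.218]
width: 0.0137
t 21.18 pos [0.5598 0.1281 0.1035] yaw 76.0 j [-0.147  0.585 -0.257  2.036  0.271  0.552 -0.839] w 0.0137 F [-1.9  0.2  4.9] M [-0.158  0.433  0.203]
width: 0.0138
t 21.3 pos [0.5597 0.1281 0.103 ] yaw 69.0 j [-0.171  0.583 -0.222  2.037  0.237  0.545 -0.927] w 0.0138 F [-2.4  0.1  4.6] M [-0.198  0.406  0.187]
shift mm [-143.2   75.6  -46.9] turn 4.0 or -176.0
```

```bash
python3 -m creep '[[0,0,0,0,34],[0,0,0,0,34],[0,0,-30,0,34],[-12,6,-47,0,34],[-60,32,-47,0,34],[-105,55,-47,4,34],[-143,75,-47,4,34],[-143,75,-47,4,34],[-143,75,-47,4,34]]'|tail -1; python3 go.py .5790 -.0327 .103 65
```

```text
width: 0.0335
t 22.43 pos [ 0.579  -0.0324  0.1493] yaw 65.2 j [ 0.128  0.524 -0.244  1.991  0.2    0.65  -0.677] w 0.0335 F [-0.9  0.2  0.7] M [-0.087 -0.026  0.012]
shift mm [-0.3  0.1 46.3] turn 0.2 or -179.8
```

```bash
python3 -m creep '[[0,0,30,0,34],[0,0,46,0,34],[0,0,46,0,34],[0,0,46,0,0],[0,0,46,0,0],[0,0,46,0,0]]'|tail -2; python3 go.py; python3 -m creep '[[0,0,0.5,7,0],[0,0,1,14,0]]'|tail -1; python3 go.py; python3 -m creep '[[0,0,0.5,7,0]]'|tail -1;python3 go.py;python3 -m creep '[[0,0,0.5,7,0]]'|tail -1; python3 go.py .56 .1278 .149 69
```

```text
contact_force: [3.3, -0.6, 2.2]
width: 0.0137
t 23.18 pos [ 0.5799 -0.0323  0.104 ] yaw 65.2 j [ 0.108  0.587 -0.218  2.023  0.231  0.553 -0.704] w 0.0137 F [ 3.3 -0.6  2.2] M [-0.15  -0.445  0.232]
width: 0.0136
t 23.43 pos [ 0.5805 -0.0329  0.1032] yaw 51.0 j [ 0.06   0.584 -0.147  2.026  0.159  0.54  -0.881] w 0.0136 F [ 2.2 -2.   2.7] M [-0.398 -0.479  0.304]
width: 0.0141
t 23.55 pos [ 0.5807 -0.0332  0.1028] yaw 44.0 j [ 0.036  0.583 -0.112  2.028  0.123  0.534 -0.967] w 0.0141 F [ 3.  -5.7  4.1] M [-0.53  -0.424  0.333]
width: 0.0138
t 23.68 pos [ 0.5809 -0.0336  0.1024] yaw 36.9 j [ 0.012  0.582 -0.077  2.03   0.087  0.529 -1.053] w 0.0138 F [ 3.5 -5.2  2.5] M [-0.709 -0.51   0.351]
shift mm [  80.4 -141.4  -46.9] turn -32.1 or 147.9
```

```bash
python3 -m creep '[[0,0,0,0,34],[0,0,0,0,34],[0,0,-30,0,34],[8,-10,-47,-2,34],[36,-63,-47,-12,34],[60,-110,-47,-22,34],[80,-141,-47,-32,34],[80,-141,-47,-32,34],[80,-141,-47,-32,34]]'|tail -1; python3 go.py .56 .1278 .102 69
python3 - <<'E'
from h import *
f=snap('side','s7');b=cv2.imread('pics/s7.png')[160:240,210:330];cv2.imwrite('pics/s7z.png',cv2.resize(b,None,fx=6,fy=6,interpolation=2))
E
```

```text
width: 0.034
t 24.8 pos [0.5574 0.1282 0.1483] yaw 69.2 j [-0.16   0.517 -0.237  2.009  0.197  0.638 -0.889] w 0.034 F [-0.2 -0.7 -0.3] M [-0.054 -0.038 -0.   ]
shift mm [ 0.6  2.6 46.3] turn 0.2 or -179.8
```

View pics/s7z.png

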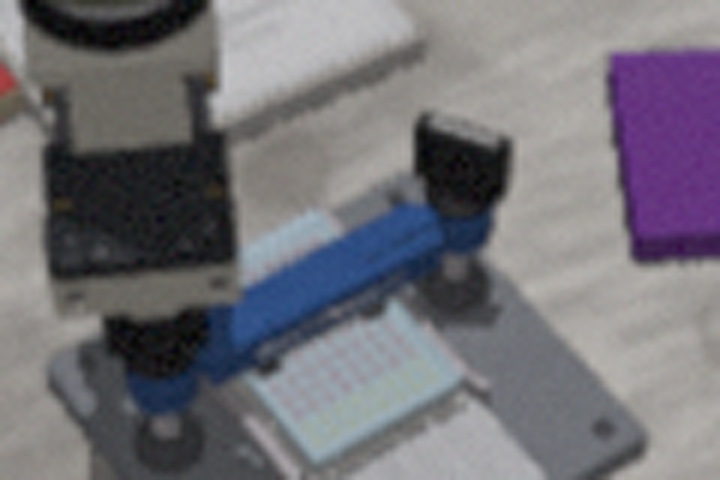

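The view is consistent: the beam is about level and the feet sit close over the lid at zoom (268,362) and (373,305). Left knob next, with a reading at each row.

```bash
python3 -m creep '[[0,2.5,30,0,34],[0,2.5,46,0,34],[0,2.5,46,0,34],[0,2.5,46,0,0],[0,2.5,46,0,0],[0,2.5,46,0,0]]'|tail -2; python3 go.py; python3 -m creep '[[0,0,0.5,7,0]]'|tail -1; python3 go.py;python3 -m creep '[[0,0,0.5,7,0]]'|tail -1; python3 go.py; python3 -m creep '[[0,0,0.5,7,0]]'|tail -1;python3 go.py;python3 -m creep '[[0,0,0.5,7,0]]'|tail -1; python3 go.py .58 -.0327 .148 36.9
```

```text
contact_force: [-2.8, 0.2, 4.4]
width: 0.0138
t 25.6 pos [0.5597 0.1278 0.103 ] yaw 69.2 j [-0.176  0.582 -0.213  2.038  0.227  0.543 -0.913] w 0.0138 F [-2.8  0.2  4.4] M [0.184 0.558 0.149]
width: 0.014
t 25.73 pos [0.5597 0.1279 0.1025] yaw 62.1 j [-0.2    0.581 -0.178  2.04   0.191  0.536 -1.001] w 0.014 F [-3.   1.4  4.9] M [0.176 0.693 0.305]
width: 0.0137
t 25.85 pos [0.5596 0.1279 0.102 ] yaw 55.0 j [-0.225  0.579 -0.143  2.042  0.154  0.53  -1.088] w 0.0137 F [-3.4  0.4  5.5] M [0.135 0.703 0.278]
width: 0.014
t 25.98 pos [0.5596 0.1279 0.1015] yaw 48.0 j [-0.249  0.579 -0.108  2.044  0.118  0.525 -1.174] w 0.014 F [-3.2  1.   5.5] M [0.111 0.697 0.254]
width: 0.0139
t 26.1 pos [0.5596 0.128  0.1011] yaw 41.0 j [-0.273  0.579 -0.074  2.046  0.081  0.52  -1.259] w 0.0139 F [-3.6  0.7  6.1] M [0.165 0.721 0.321]
shift mm [-90.1 134.6 -47. ] turn 4.1 or -175.9
```

The left torque is about 0.09 N m above its free level and the right about 0.05, so contact has begun. I'll clear the arm and check level in both views.

```bash
python3 go.py .50 -.30 .18 41; python3 -m creep '[[0,0,0,0,34],[0,0,0,0,34],[0,0,-30,0,34],[0,0,-55,0,34],[-36,30,-79,0,34],[-70,70,-79,0,34],[-120,120,-79,0,34],[-160,160,-79,0,34],[-200,200,-79,0,34],[-250,240,-79,0,34],[-290,280,-79,0,34]]'
python3 - <<'E'
from h import *
f=snap('side','s8');b=cv2.imread('pics/s8.png')[160:240,210:330];cv2.imwrite('pics/s8z.png',cv2.resize(b,None,fx=6,fy=6,interpolation=2))
f=snap('top','t8');b=cv2.imread('pics/t8.png')[170:250,232:332];cv2.imwrite('pics/t8z.png',cv2.resize(b,None,fx=6,fy=6,interpolation=2))
E
```

```text
t 26.1 pos [0.5596 0.128  0.1011] yaw 41.0 j [-0.273  0.579 -0.074  2.046  0.081  0.52  -1.259] w 0.0139 F [-3.6  0.7  6.1] M [0.165 0.721 0.321]
shift mm [-326.   283.6  -79.1] turn 0.0 or -180.0
time: 27.48
tool_pos: [0.5254, -0.2766, 0.1794]
eef_rot: [[0.752, 0.659, 0.0], [0.659, -0.752, -0.0], [-0.0, 0.0, -1.0]]
contact_force: [0.6, 0.2, -0.9]
width: 0.0341
```

View pics/s8z.png

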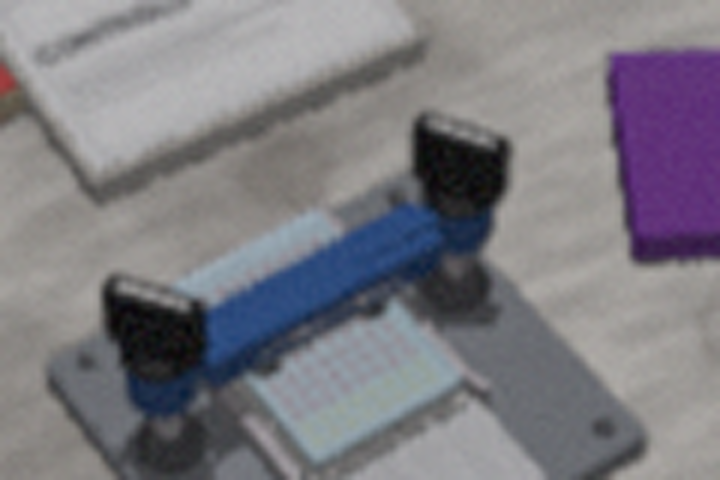

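View pics/t8z.png

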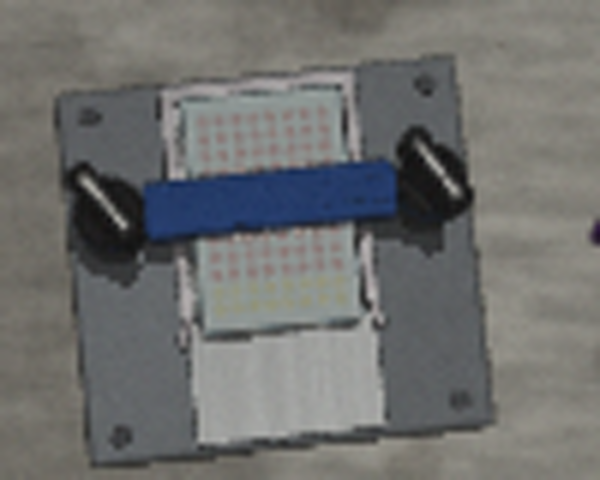

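Both views are clear: beam intact, plate home against the stop at top zoom (185-345, 100), and both bars turned about the same. Now the tilt.

Run:
```python
from h import *
np.set_printoptions(precision=4,suppress=True)
for T,S in (('t0','s0'),('t8','s8')):
    a=load(T);b=load(S)
    beamedge(a,b,(260,294,185,208),(246,278,185,222),(.567,.0483),.1137)
a=load('t0');b=load('s0');a8=load('t8');b8=load('s8')
# side only: with yaw fixed, end shift in px between pictures -> drop of each end
for nm,ta in (('s',(246,278,185,222)),('t',(260,294,185,208))):
    f0,f8=(b,b8) if nm=='s' else (a,a8)
    p0=blueline(f0,*ta)[0];p8=blueline(f8,*ta)[0]
    for u in ta[:2]: print(nm,u,np.polyval(p8,u)-np.polyval(p0,u))
# predicted side px drop per mm at beam ends
th=np.radians(6.5);R=np.array([[np.cos(th),-np.sin(th)],[np.sin(th),np.cos(th)]]);o=np.array([.567,.0483])
def meas(f,zL,zR,ta):
    e=[]
    for y,z in ((.06,(zL*142+zR*22)/164),(-.06,(zR*142+zL*22)/164)):
        q=o+R@[.015,y]; e.append(proj(f,[*q,z]))
    p=np.polyfit([e[0][0],e[1][0]],[e[0][1],e[1][1]],1); return np.polyval(p,ta[:2])
from scipy.optimize import least_squares
for n,T,S in (('0',a,b),('8',a8,b8)):
    ta=(246,278,185,222); obs=np.polyval(blueline(S,*ta)[0],ta[:2])
    r=least_squares(lambda z: meas(S,z[0]/1000,z[1]/1000,ta)-obs,[90,90]); print(n,'side-only zL,zR top back edge mm (yaw fixed)',r.x)
```

```text
fit (array([ -0.1003, 225.5147]), 34, np.float64(0.11125351168705194)) (array([ -0.5375, 340.5564]), 31, np.float64(0.13023005043851177))
dir [-0.1131  0.9935 -0.0124] tilt -0.7106151377864841 yaw 6.4967861185551365 mid [0.5823 0.05   0.0903] end diff L-R mm -2.034126414611527
fit (array([ -0.1021, 226.3994]), 34, np.float64(0.12799994988813262)) (array([ -0.5366, 342.0256]), 31, np.float64(0.08186654223197021))
dir [-0.1161  0.9932 -0.0046] tilt -0.2636365294605432 yaw 6.667733709835882 mid [0.5822 0.05   0.083 ] end diff L-R mm -0.7546227023700569
s 246 1.7092264072592798
s 278 1.7404388244103473
t 260 0.41738241952310773
t 294 0.3562710697898126
0 side-only zL,zR top back edge mm (yaw fixed) [89.8398 91.8605]
8 side-only zL,zR top back edge mm (yaw fixed) [82.7397 84.1991]
```

```bash
python3 go.py .5797 -.0327 .148 36.9
```

```text
t 27.57 pos [ 0.5242 -0.2822  0.1792] yaw 40.7 j [ 0.457  0.491 -0.086  1.939  0.067  0.712 -0.53 ] w 0.0337 F [0.  0.2 0.9] M [-0.022 -0.026  0.038]
shift mm [ 205.  -152.9   30.3] turn 3.8 or -176.2
```

```bash
python3 -m creep '[[50,-37,10,0,34],[100,-75,20,4,34],[150,-112,30,4,34],[190,-142,30,4,34],[205,-153,30,4,34],[205,-153,30,4,34],[205,-153,30,4,34]]'; python3 go.py .5797 -.0327 .102 36.9
```

```text
time: 28.45
tool_pos: [0.5793, -0.0261, 0.1493]
eef_rot: [[0.798, 0.603, -0.0], [0.603, -0.798, -0.001], [-0.001, 0.001, -1.0]]
contact_force: [-0.1, 0.2, -0.4]
width: 0.0342
t 28.45 pos [ 0.5793 -0.0261  0.1493] yaw 37.1 j [-0.016  0.514 -0.054  1.999  0.047  0.63  -1.024] w 0.0342 F [-0.1  0.2 -0.4] M [-0.023 -0.044 -0.023]
shift mm [-3.6  5.5 47.3] turn 0.2 or -179.8
```

```bash
python3 -m creep '[[-3.5,5.5,10,0,34],[-3.5,5.5,40,0,34],[-3.5,5.5,47,0,34],[-3.5,5.5,47,0,34]]'|tail -2; python3 go.py .5797 -.0327 .102 36.9;python3 -m creep '[[0,0,0,0,0],[0,0,0,0,0],[0,0,0,0,0]]'|tail -1; python3 go.py;  for i in 1 2 ; do :; done; python3 -m creep '[[0,0,0.3,4,0]]'|tail -1; python3 go.py;python3 -m creep '[[0,0,0.3,4,0]]'|tail -1; python3 go.py; python3 -m creep '[[0,0,0.3,4,0]]'|tail -1;python3 go.py;python3 -m creep '[[0,0,0.3,4,0]]'|tail -1; python3 go.py .56 .128 .147 41
```

```text
contact_force: [-0.4, 0.2, 0.6]
width: 0.0337
t 28.95 pos [ 0.5798 -0.0314  0.1018] yaw 37.1 j [-0.009  0.583 -0.051  2.03   0.056  0.531 -1.022] w 0.0337 F [-0.4  0.2  0.6] M [ 0.004 -0.028 -0.   ]
shift mm [-0.8  1.  -0.2] turn 0.2 or -179.8
width: 0.0141
t 29.32 pos [ 0.5818 -0.0321  0.1031] yaw 37.2 j [-0.009  0.582 -0.05   2.028  0.058  0.529 -1.022] w 0.0141 F [ 4.5 -6.5 -0.3] M [-1.398 -0.797  0.332]
width: 0.0139
t 29.45 pos [ 0.582  -0.0323  0.1029] yaw 33.1 j [-0.023  0.582 -0.03   2.029  0.036  0.527 -1.071] w 0.0139 F [ 3.7 -7.2 -0.2] M [-1.425 -0.818  0.383]
width: 0.0137
t 29.57 pos [ 0.5821 -0.0326  0.1027] yaw 29.0 j [-0.036  0.582 -0.009  2.03   0.015  0.525 -1.12 ] w 0.0137 F [ 4.4 -7.8 -0. ] M [-1.605 -0.883  0.383]
width: 0.014
t 29.7 pos [ 0.5822 -0.0329  0.1025] yaw 25.0 j [-0.05   0.583  0.011  2.031 -0.007  0.523 -1.169] w 0.014 F [ 4.5 -8.6  0.9] M [-1.683 -0.888  0.378]
width: 0.014
t 29.82 pos [ 0.5824 -0.0332  0.1022] yaw 21.0 j [-0.063  0.584  0.031  2.032 -0.029  0.522 -1.217] w 0.014 F [ 5.5 -9.9  1.7] M [-1.845 -0.859  0.418]
shift mm [  37.1 -158.3  -45.3] turn -20.0 or 160.0
```

The right torque is about 0.11 N m above free, which matches a model of roughly 0.6 rad past touch. I'll release, clear the arm and check level again.

```bash
python3 -m creep '[[0,0,0,0,34],[0,0,0,0,34],[0,0,-30,0,34],[0,0,-55,0,34],[-36,30,-79,0,34],[-70,70,-79,0,34],[-90,120,-79,0,34],[-120,160,-79,0,34],[-150,200,-79,0,34]]'
python3 - <<'E'
from h import *
np.set_printoptions(precision=4,suppress=True)
for i in ('9a','9b'):
    f=snap('side','s'+i);g=snap('top','t'+i)
    beamedge(g,f,(260,294,185,208),(246,278,185,222),(.567,.0483),.1137)
b=cv2.imread('pics/s9b.png')[160:240,210:330];cv2.imwrite('pics/s9z.png',cv2.resize(b,None,fx=6,fy=6,interpolation=2))
beamedge(load('t8'),load('s8'),(260,294,185,208),(246,278,185,222),(.567,.0483),.1137)
E
```

```text
time: 30.95
tool_pos: [0.5122, -0.2722, 0.1803]
eef_rot: [[0.932, 0.363, 0.0], [0.363, -0.932, 0.0], [0.0, -0.0, -1.0]]
contact_force: [0.5, 0.1, 0.8]
width: 0.0344
fit (array([ -0.1022, 226.4614]), 34, np.float64(0.11814108684932509)) (array([ -0.536 , 341.9445]), 31, np.float64(0.09657570840007829))
dir [-0.1165  0.9932 -0.0032] tilt -0.18463727803094562 yaw 6.687509790131696 mid [0.5822 0.0501 0.0827] end diff L-R mm -0.5284964908891143
fit (array([ -0.103 , 226.6689]), 34, np.float64(0.12264587541032912)) (array([ -0.5367, 342.1422]), 31, np.float64(0.10178456845699083))
dir [-0.1172  0.9931 -0.003 ] tilt -0.17169487045920126 yaw 6.7328870797697284 mid [0.5822 0.0501 0.0827] end diff L-R mm -0.49145056197355846
fit (array([ -0.1021, 226.3994]), 34, np.float64(0.12799994988813262)) (array([ -0.5366, 342.0256]), 31, np.float64(0.08186654223197021))
dir [-0.1161  0.9932 -0.0046] tilt -0.2636365294605432 yaw 6.667733709835882 mid [0.5822 0.05   0.083 ] end diff L-R mm -0.7546227023700569
```

View pics/s9z.png

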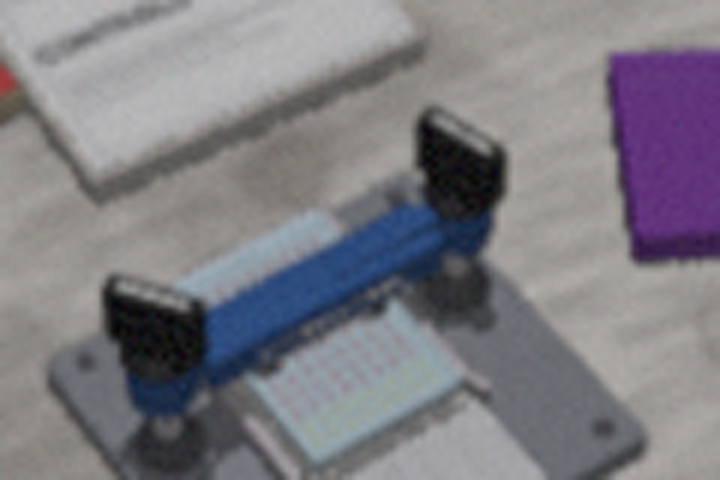

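Run:
```python
import numpy as np
from scipy.optimize import least_squares
D=[('R',-112,-114,.192),('R',-112,-100,.284),('L',-98,-100,.184),('L',-84,-100,.162),
('R',-84,-86,.297),('R',-84,-79,.254),('R',-84,-72,.297),('L',-70,-72,.207),('L',-63,-72,.252),('L',-56,-72,.186),
('R',-56,-58,.304),('R',-56,-51,.288),('R',-56,-44,.278),('L',-42,-44,.218),('L',-35,-44,.203),('L',-28,-44,.187),
('R',-28,-30,.304),('R',-28,-23,.333),('R',-28,-16,.351),('L',-21,-16,.305),('L',-14,-16,.278),('L',-7,-16,.254),('L',0,-16,.321),
('R',0,-12,.383),('R',0,-8,.383),('R',0,-4,.378),('R',0,0,.418)]
def model(p):
    bL,bR,l,r=p;out=[]
    for k,aL,aR,m in D:
        fL=l+np.radians(aL);fR=r+np.radians(aR);f=.683
        F1=48*max(0,f*fL+(1-f)*fR);F2=48*max(0,f*fR+(1-f)*fL)
        NL=f*F1+(1-f)*F2;NR=F1+F2-NL
        out.append((bL if k=='L' else bR)+.004*(NL if k=='L' else NR)-m)
    return out
def full(p): return np.r_[np.array(model(p))/.03,(p[2]-p[3]-.09)/.15,(p[0]-.25)/.06,(p[1]-.25)/.06]
r=least_squares(full,[.2,.28,.6,.6]);C=np.linalg.inv(r.jac.T@r.jac);print(r.x,np.sqrt(np.diag(C)),'mean',r.x[2:].mean(),'sd',np.sqrt(C[2:,2:].sum())/2,'rms',np.std(model(r.x)))
```

```text
[0.19972661 0.27521771 0.71528128 0.64530684] [0.01010978 0.00945521 0.09685981 0.09538179] mean 0.6802940582140533 sd 0.06191926729656743 rms 0.02680819288657654
```

The fit puts both knobs about 0.68 ± 0.06 rad past touch, which is snug and near level. I'll check the bystanders and the plate, then hand in.

Run:
```python
from h import *
np.set_printoptions(precision=4,suppress=True)
for n,(u0,v0,w,h) in (('t',(172,232,40,40)),('t',(372,232,20,20)),('s',(175,285,40,40)),('s',(370,185,25,35))):
    A=load(n+'0')['image'][v0:v0+h,u0:u0+w].astype(np.float32).mean(2);B=load(n+'9b')['image'][v0:v0+h,u0:u0+w].astype(np.float32).mean(2)
    print(n,(u0,v0),'shift px',cv2.phaseCorrelate(A,B,cv2.createHanningWindow((w,h),cv2.CV_32F)))
f=load('t9b');th=np.radians(6.5);R=np.array([[np.cos(th),-np.sin(th)],[np.sin(th),np.cos(th)]]);o=np.array([.567,.0483])
# lid front edge: predicted for home vs seen column profile
im=f['image'].astype(int)
for x in (-.060,-.056): print('lid front edge pred',x,proj(f,[*(o+R@[x,0]),.042]))
print([tuple(im[v,277]) for v in range(218,232)])
s=ctrl.state();print(s['time'],np.abs(s['qd']).max(),s['contact_force'])
b=cv2.imread('pics/t9b.png')[170:250,232:332];cv2.imwrite('pics/t9z.png',cv2.resize(b,None,fx=6,fy=6,interpolation=2))
```

```text
t (172, 232) shift px ((0.018376564623977742, -0.03520555294964822), 0.9914946985244751)
t (372, 232) shift px ((0.17702509813180178, 0.03259784328896487), 0.6395307430624961)
s (175, 285) shift px ((-0.19490569415760106, 0.04380970678410634), 0.9669796580076218)
s (370, 185) shift px ((0.6366800054563839, -0.4058203098349722), 0.7309241766399808)
lid front edge pred -0.06 [278.8564 223.973 ]
lid front edge pred -0.056 [278.7269 222.7025]
[(np.int64(145), np.int64(145), np.int64(132)), (np.int64(143), np.int64(149), np.int64(140)), (np.int64(146), np.int64(146), np.int64(123)), (np.int64(144), np.int64(147), np.int64(131)), (np.int64(140), np.int64(147), np.int64(145)), (np.int64(140), np.int64(146), np.int64(145)), (np.int64(93), np.int64(103), np.int64(106)), (np.int64(83), np.int64(84), np.int64(81)), (np.int64(150), np.int64(152), np.int64(149)), (np.int64(154), np.int64(155), np.int64(152)), (np.int64(150), np.int64(152), np.int64(151)), (np.int64(153), np.int64(155), np.int64(152)), (np.int64(155), np.int64(155), np.int64(154)), (np.int64(154), np.int64(157), np.int64(154))]
31.15 0.0364378514465332 [0.6465 0.0355 0.1698]
```

View pics/t9z.png

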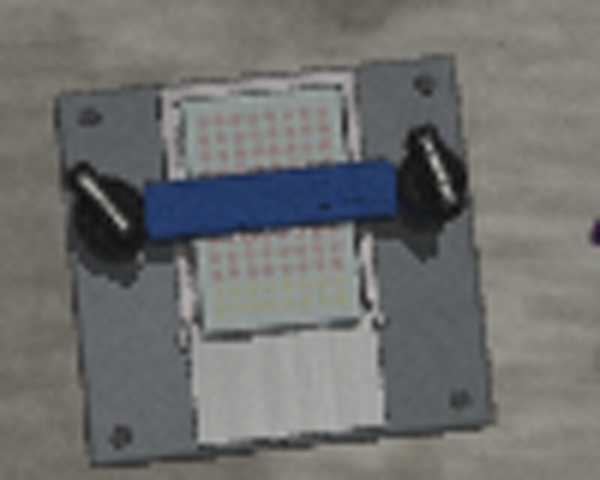

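The top view shows the plate home, its front edge at about zoom row 332 where it is predicted, and the beam straight over it. The bystanders are unmoved to within image noise. I'll let the arm settle briefly and hand in.

```bash
python3 -m creep '[[0,0,-10,0,34],[0,0,-10,0,34],[0,0,-10,0,34]]'; python3 -c "
from station import ticket
print(ticket.finish_job())"
```

```text
time: 31.52
tool_pos: [0.5132, -0.2703, 0.1904]
eef_rot: [[0.932, 0.363, 0.0], [0.363, -0.932, -0.0], [0.0, 0.0, -1.0]]
contact_force: [1.1, -0.2, -0.0]
width: 0.0341
the job is handed in; nothing more can be done
None
```

I pushed the plate home against the back stop and clamped it, then handed the job in at 31.5 s with the arm clear of everything. No verdict was reported.

- **Plate:** the push force rose to about 11 N with no further travel. In the last picture the plate's front edge is where it should be when fully home.
- **Clamping:** I turned the knobs alternately in steps of at most 28°, about 128° in all on the right and 112° on the left. The right got more because its end started about 2 mm higher.
- **Pressure:** a fit to the turning torque puts the knobs at about 0.68 ± 0.06 rad past first touch, against the 0.63 asked. The torque readings are noisy, about 0.03 N m each, so this is an estimate.
- **Level:** the final pictures put the right end about 0.5 mm higher than the left. Estimates from earlier pictures plus the turns made since run from 0.9 mm higher to 0.4 mm lower, so they disagree by about 1.3 mm. All of these are well inside the 5.7 mm limit.
- **Bystanders:** the timer did not move. The bottle showed no shift from the top, but 0.6 px in the side view with a weak match. I put that down to shadow, since the arm never came near it.

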